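# Gauge the bench cooler's tank with its rod and present the rod for reading

## Robot

A 6-joint arm with a two-finger parallel gripper is mounted at the origin on the work surface. World frame = base frame: x ahead of the robot, y to its left, z up, the work surface at z = 0. Lengths are in m, angles in rad, forces in N, time in s.
With the tool pointing down it reaches from about 0.4 to 0.825 m from the base axis. Payload 7 kg.
Tool frame: the origin (TCP) lies on the centre line of the jaws, within the pads' length; the fingertips stand arm.tip_reach ahead of it and the grasp point (between the pads) lies 5 mm behind it (arm.tip_reach is the distance from the TCP to the fingertips, in m); z points along the fingers, y is the line along which they close (so a half turn about z gives the same grasp; the last joint's range is limited). The gripper opens to 88 mm and grips with 3 to 60 N. Pads are 19 mm wide; open, the fingers measure 130 mm over their backs; the gripper's body (78 mm by 193 mm) begins 47 mm behind the grasp point.
Start: joints at [1.585, 0.359, 0.012, 0, -1.224, -0.288], TCP at [0.183, 0.65, 0.241] pointing down, gripper open.
Joint ranges: [-3.07, 3.07], [-1.43, 2.12], [-1.02, 1.25], [-3.03, 1.67], [-3.05, -0], [-3.03, 3.03]. Speed limits (rad/s): [2.39, 2.39, 3.01, 3.14, 3.14, 3.14].

## Interface

Orientations are given as [roll, pitch, yaw] about the fixed x, y, z axes, in that order (R = Rz(yaw) Ry(pitch) Rx(roll)).
In Python, from station import status, optics, order, arm gives the robot as it stands. The module is installed in compiled form; this text tells all that it offers.
- The arm moves only by the shell command python3 -m jog 'ROWS' [FORCE]. ROWS is JSON, a list of rows, each a list of 3 entries, a list of its own where there are three numbers: the gripper command: -1 is shut, 1 is fully open, values between are in proportion, then the shift along the tool's x, y, z in mm, then the turn about the tool's z in rad. A call has 1 to 20 rows; each row is the pose to reach, as a shift and turn from the pose commanded when the call began, along the tool's axes at that moment; what a row does not reach only later rows make up. A row lasts 1/8 s, in which the tool goes at most 62.5 mm and 10.7 degrees, less where a joint would pass 70% of its speed; a pose out of reach is approached as far as the arm can. A call with a gripper value outside its range is refused whole. The fingers move at their own pace and stop on an object; FORCE is the grip in N (left out, the last holds). Time passes only in rows, so rows that repeat a pose let the fingers close. It gives the time, the measured TCP pose, the force, the opening and the grip force at its end, in the units of the state.
- status.get_state(): the state, without advancing time (a new reading comes with each control period).
- optics.grab_frame(name): name is "side" or "top"; returns a dict with "color" (400x640x3 uint8, red, green, blue), "mtx" (3x3 intrinsics, pixels), "cam_to_world" (4x4, takes a point from camera to world coordinates). Camera axes: x right, y down, z forward; pixel columns grow to the right and rows downward; lengths in m; the calibration is good to about 2 mm. A picture is of the moment at which its call begins. There is no depth.
- order.job_done(): hands the job in; it is judged then, once.
The state is a dict: "t": time; "q": joint angles; "qd": joint speeds; "joint_efforts": joint torques, N m; "eef_pos": TCP position; "ee_rot": TCP orientation; "force": force on the tool from outside, world axes, zero at the start; "moment": the same for the moment, N m; "width": finger opening in m; "gripper_force": force on a finger pad.
Only numpy, scipy, OpenCV 4.12 (cv2) and the standard library are available. Lean on these libraries where they do the work, as an engineer would, in place of code of your own. Each camera call takes 0.05 s, during which the arm holds its last target. There are 200 camera calls.

## Task

Gauge the bench cooler's tank: take the gauge rod (the one with the round collar) off the tool rest, slide it gently down the cooler's slanted filler neck until its collar stops on the mouth, then draw it right out again. Present it for reading: the program finishes while holding the rod still and level, notched face up, with its tip above the drip tray and the whole rod at least 10 cm above the bench, carried by the gripper alone. Leave all the other things where they are.

Things in the scene. Friction and masses are not known exactly. Their poses are not given: they have to be found in the camera images.
- rod: gauge rod, 0.1 kg, 221 mm; x along it to the tip. Origin: on its axis at the collar's front face, which stops on the neck. Collar disc 36 mm across, x -6 to 0 mm; black plastic handle x -96 to -6 mm, 18 wide (y) by 24 mm high (z), grip across the width near x = -50; 8 mm steel shaft x 0 to 90 mm, then the tip blade. Starts level in one place of the tool rest, axis 50 mm up, z up, tip about to -y
- rod_tip (a point): the gauge rod's tip, 125 mm from its origin along x, at the end of a flat steel blade 35 mm long, 8 mm wide (y), 4 mm thick (z); five dark notch lines on its +z face (notched face). Axes as the rod's
- cooler: bench cooler, fixed: white housing 220 (x) by 240 (y) by 190 mm high. On its +y side (which faces the robot's left, roughly) the top is bevelled from 80 mm up the face to the top: this shoulder carries the filler neck. Hollow inside. A carry handle stands 25 mm above the top along the -y edge. Origin: centre of the underside; z up
- neck: filler neck, fixed to the cooler: steel guide tube standing 45 mm out of the shoulder. Origin: centre of the mouth at the rim, 155 mm above the bench; z = tube axis pointing OUT of the mouth, 40 degrees above horizontal, to the cooler's +y. Bore 14, flared over the last 14 mm to 25; rim 33 mm outside. Below is the tank, hollow: the rod goes in until its collar stops on the rim, turned any way
- tray: drip tray, fixed on the bench: shallow open steel tray 160 mm (x) by 110 mm (y), 14 mm high. Origin: centre of its underside; z up
- rest: tool rest, fixed: aluminium base 170 (x) by 190 (y) by 4 mm, with two upright notched sheets across it at y = -85 (58 mm high) and y = 88 mm (52 mm high). Tools lie along its y in two places, x = -45 and +45 mm, tips to its -y, and lift straight up out of the notches. Origin: centre of the underside; z up
- screwdriver: screwdriver, bystander in the other place of the tool rest: round black handle of diameter 22 mm from x = -96 to 0 mm, thin shaft of diameter 6 mm to x = 121 mm, no collar. Origin on its axis at the front of the handle; x towards its blade
- cap: bystander: the filler neck's black cap, diameter 42 mm, 22 mm high, lying on the cooler's top. Origin: centre of its underside
- choke: bystander: copper-wound ring choke on a square foot of 70 mm, 28 mm high. Origin: centre of its underside
- capacitor: bystander: dark upright capacitor can, diameter 35 mm, 54 mm high. Origin: centre of its underside
- spool: bystander: metal solder spool standing on its end, diameter 64 mm, 50 mm high. Origin: centre of its underside
- resistor_bank: bystander: white ceramic resistor block, 50 mm (x) by 95 mm (y) by 22 mm. Origin: centre of its underside
- multimeter: bystander: hand multimeter lying face up, 190 mm (x) by 90 mm (y) by 50 mm. Origin: centre of its underside
There are look-alikes about, which are no part of the job. What is shaped like the rod but red is not meant. Several things look just like the tray: the one meant starts farthest to the robot's left.

How it is judged:
By the outcome, as a careful person would: the job done as asked, in the order asked, and still so for the second after the job is handed in, while the arm keeps its last pose, push and grip.
It also fails if it takes over 64 s, if anything falls off the work surface, if the arm or the gripper's body presses on something with over 40 N, if the wrist force passes 120 N, or if a joint passes its speed limit or range.

## Working session

There is one attempt and no reset: what is moved stays moved. The work goes in short steps, Python scripts to look and compute and a shell command to move; the robot and the scene stay as the last step left them, time stands still between calls to the robot, and variables do not carry over. Pictures are saved under pics/ and viewed, at most 10 in all, crops included, and the job is handed in when it is done.

```bash
mkdir -p pics; ls
python3 - <<'E'
from station import status, optics, arm
import cv2,numpy as np
s=status.get_state(); print(s, arm.tip_reach)
for n in("side","top"):
    f=optics.grab_frame(n); cv2.imwrite(f"pics/{n}0.png",f["color"][:,:,::-1]); print(n,np.round(f["mtx"],1).tolist(),np.round(f["cam_to_world"],3).tolist())
E
```

```text
pics
{'t': 0.0, 'q': array([ 1.58510043e+00,  3.59377207e-01,  1.10619439e-02, -3.81156839e-04,
       -1.22409829e+00, -2.88098761e-01]), 'qd': array([ 0.00175063, -0.00040667, -0.00251667,  0.00086944,  0.00097581,
        0.00126168]), 'joint_efforts': array([-6.90718957e-05, -5.82713342e+01,  2.93061268e+01,  6.99731871e+00,
        6.87642954e-03, -1.63073105e-04]), 'eef_pos': array([0.18239938, 0.6493996 , 0.23962468]), 'ee_rot': array([ 3.13994026e+00, -1.16007613e-04, -2.73924367e-01]), 'force': array([-0.91397376, -0.30120572, -0.09425651]), 'moment': array([ 0.01319524, -0.02345105,  0.02921913]), 'gripper_force': 0.0, 'width': 0.08751408279325815} 0.014
side [[445.4, 0.0, 315.0], [0.0, 445.4, 198.0], [0.0, 0.0, 1.0]] [[0.907, -0.227, 0.354, -0.013], [-0.42, -0.472, 0.775, -0.885], [-0.009, -0.852, -0.523, 0.836], [0.0, 0.0, 0.0, 1.0]]
top [[378.9, 0.0, 324.9], [0.0, 378.9, 195.3], [0.0, 0.0, 1.0]] [[0.042, -0.972, 0.233, 0.188], [-0.999, -0.041, 0.008, 0.108], [0.001, -0.233, -0.972, 1.335], [0.0, 0.0, 0.0, 1.0]]
```

View pics/top0.png

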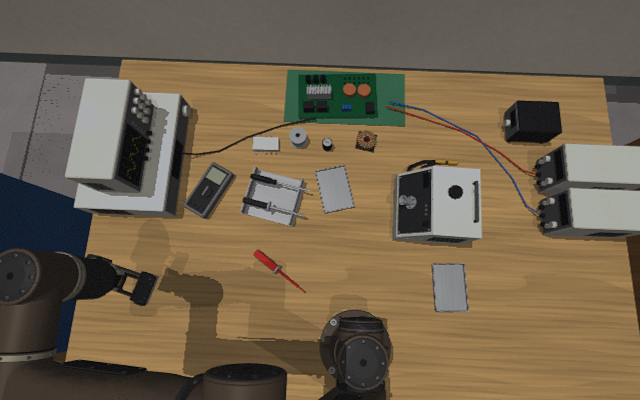

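View pics/side0.png

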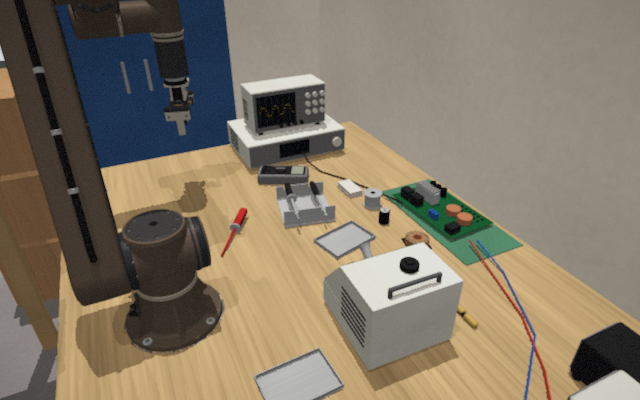

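Top view: tool rest near (274,197) holding two tools, with black handles at (265,181) and (257,203). The red rod look-alike lies at (278,270). There are two trays, (335,190) and (450,288), and left (+y) is image left, so (335,190) is the one meant. The cooler is at (440,203), its neck about (407,201). Next I'll enlarge both to tell the rod from the screwdriver.

```bash
cat > h.py <<'E'
import numpy as np, cv2
from station import status, optics
def ray(f,u,v):
    M=f["cam_to_world"]; d=M[:3,:3]@np.linalg.inv(f["mtx"])@np.array([u,v,1.]); return M[:3,3],d
def onz(f,u,v,z):
    o,d=ray(f,u,v); return o+d*(z-o[2])/d[2]
def two(f,p,g,q):
    o1,d1=ray(f,*p);o2,d2=ray(g,*q)
    s=np.linalg.lstsq(np.c_[d1,-d2],o2-o1,rcond=None)[0]
    a,b=o1+s[0]*d1,o2+s[1]*d2; return (a+b)/2,np.linalg.norm(a-b)
def px(f,p):
    M=f["cam_to_world"]; c=M[:3,:3].T@(np.asarray(p)-M[:3,3]); w=f["mtx"]@c; return w[:2]/w[2]
E
python3 - <<'E'
import cv2,numpy as np
t=cv2.imread("pics/top0.png");s=cv2.imread("pics/side0.png")
a=cv2.resize(t[160:232,236:316],None,fx=5,fy=5,interpolation=2)
b=cv2.resize(s[170:242,265:345],None,fx=5,fy=5,interpolation=2)
c=cv2.resize(t[160:245,390:485],(400,240*3//2),interpolation=2)
c=cv2.resize(t[160:205+40,390:490],None,fx=2.5,fy=2.5,interpolation=2)
d=cv2.resize(s[230:330,310:470],None,fx=2.5,fy=2.5,interpolation=2)
im=np.zeros((600,800,3),np.uint8); im[:360,:400]=a; im[:360,400:]=b; im[360:360+c.shape[0],:c.shape[1]]=c[:240]; im[360:600,400:800]=d[:240]
cv2.imwrite("pics/crop1.png",im)
E
```

```text
(no output)
```

View pics/crop1.png

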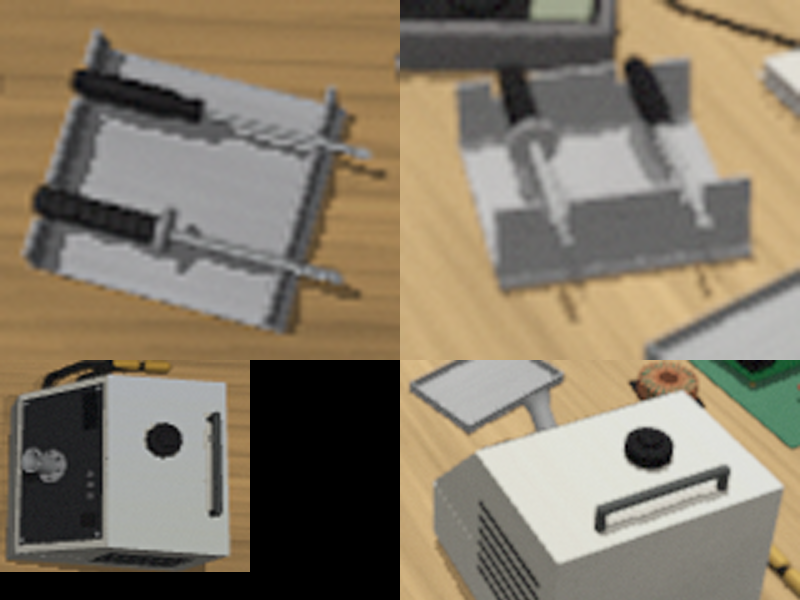

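Crop: the lower tool in the top view has the grey collar at top pixel (269,206), black handle, tip at (303.5,215). The upper one has no collar, so it is the screwdriver. So the rod is the one nearer the robot. The cooler's neck sticks out of the dark shoulder at about top pixel (405,201).

The moves only turn about the tool's z, so I will pivot the rod in the grip against the cooler's top edge to tilt it. Next I'll measure it.

Run:
```python
from h import *
f=optics.grab_frame("top"); g=optics.grab_frame("side")
hsv=cv2.cvtColor(f["color"],cv2.COLOR_RGB2HSV)
r=np.round
# rod
for n,u,v,z in(("rear",243.8,200.0,.056),("collar",269.3,205.8,.055),("tip",303.3,215.3,.05),):print(n,r(onz(f,u,v,z),3))
print("tip2",two(f,(303.3,215.3),g,(265+565/5-.4+233/1e9-80,170+240/5)))
# cooler white top face
m=((hsv[...,1]<40)&(hsv[...,2]>200)).astype(np.uint8); m[:, :385]=0; m[:,495:]=0; m[:150]=0;m[260:]=0
m=cv2.morphologyEx(m,cv2.MORPH_CLOSE,np.ones((5,5)))
c=max(cv2.findContours(m,0,1)[0],key=cv2.contourArea); q=cv2.approxPolyDP(cv2.convexHull(c),4,True)[:,0]
print("top quad px",q.tolist()); print(r([onz(f,u,v,.19) for u,v in q],3).tolist())
# trays
for n,(u,v) in(("trayA",(335,190)),("trayB",(450,288)),("cap",(455,191))):print(n,r(onz(f,u,v,.01 if n!="cap" else .212),3))
t=f["color"][175:230,385:440,::-1]; s=g["color"][225:280,335:390,::-1]
cv2.imwrite("pics/neck.png",np.hstack([cv2.resize(t,(396,396),interpolation=2),cv2.resize(s,(396,396),interpolation=2)]))
```

```text
rear [0.466 0.398 0.056]
collar [0.45  0.308 0.055]
tip [0.422 0.19  0.05 ]
tip2 (array([0.41993413, 0.19007193, 0.05264596]), np.float64(0.0037847422237670073))Traceback (most recent call last):
  File "<stdin>", line 11, in <module>
ValueError: max() iterable argument is empty
```

Run:
```python
from h import *
f=optics.grab_frame("top"); g=optics.grab_frame("side")
hsv=cv2.cvtColor(f["color"],cv2.COLOR_RGB2HSV)
r=np.round
m=((hsv[...,1]<40)&(hsv[...,2]>170)).astype(np.uint8); print(hsv[180,440],hsv[236,420])
m[:, :385]=0; m[:,495:]=0; m[:150]=0;m[260:]=0
m=cv2.morphologyEx(m,cv2.MORPH_CLOSE,np.ones((5,5)))
c=max(cv2.findContours(m,0,1)[0],key=cv2.contourArea); q=cv2.approxPolyDP(cv2.convexHull(c),3,True)[:,0]
print("top quad px",q.tolist()); print(r([onz(f,u,v,.19) for u,v in q],3).tolist())
for n,(u,v) in(("trayA",(335,190)),("trayB",(450,288)),("cap",(455,191))):print(n,r(onz(f,u,v,.01 if n!="cap" else .212),3))
t=f["color"][175:230,385:440,::-1]; s=g["color"][225:280,335:390,::-1]
cv2.imwrite("pics/neck.png",np.hstack([cv2.resize(t,(396,396),interpolation=2),cv2.resize(s,(396,396),interpolation=2)]))
```

```text
[103  10 177] [25 21 74]
top quad px [[433, 166], [479, 169], [480, 237], [434, 233]]
[[0.572, -0.221, 0.19], [0.569, -0.366, 0.19], [0.353, -0.358, 0.19], [0.359, -0.219, 0.19]]
trayA [0.527 0.083 0.01 ]
trayB [ 0.2  -0.32  0.01]
cap [ 0.488 -0.28   0.212]
```

View pics/neck.png

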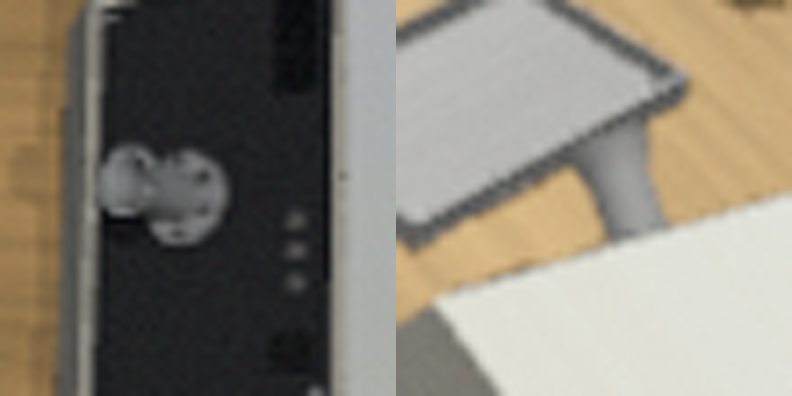

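Neck crop: the mouth disc is at top pixel (402.5,199.6), about 31 mm across as it should be. The flange is at (410.5,202), and in the side view the rim is near (364,244).

Run:
```python
from h import *
f=optics.grab_frame("top"); g=optics.grab_frame("side"); r=np.round
print("mouth z.155",r(onz(f,402.5,199.6,.155),4)," tri",two(f,(402.5,199.6),g,(364.2,243.7)),"flange z.126",r(onz(f,410.5,201.9,.126),4))
print("side px of mouth guess",px(g,onz(f,402.5,199.6,.155)))
# rod grasp: x=-50 behind collar
R=np.array([.466,.398]);T=np.array([.422,.19]);C=np.array([.450,.308])
d=(T-R)/np.linalg.norm(T-R);yaw=np.arctan2(d[1],d[0]);o=(C+(T-.125*d)+(R+.096*d))/3;print("yaw",yaw,"origin",o,T-.125*d,R+.096*d)
gr=o-.05*d; s=status.get_state();p=s["eef_pos"];y0=s["ee_rot"][2]
D=np.r_[gr,.045]-p; X=np.array([np.cos(y0),np.sin(y0),0]);Y=np.array([np.sin(y0),-np.cos(y0),0])
print("grasp",gr,"shift mm",1e3*D@X,1e3*D@Y,-1e3*D[2],"turn",-(yaw-y0))
```

```text
mouth z.155 [ 0.4673 -0.1308  0.155 ]  tri (array([ 0.46629906, -0.13016273,  0.15721548]), np.float64(0.0009902752848768982)) flange z.126 [ 0.4675 -0.1627  0.126 ]
side px of mouth guess [364.82569175 244.38734819]
yaw -1.7792615451748846 origin [0.4480006  0.30812405] [0.44786982 0.31229371] [0.44613198 0.30407843]
grasp [0.45834853 0.35704153] shift mm 344.7305061941508 207.24653812514512 195.43435306888884 turn 1.5054283483978284
```

```bash
python3 -m jog '[[1,[345,207,60],1.505],[1,[345,207,60],1.505],[1,[345,207,60],1.505],[1,[345,207,60],1.505],[1,[345,207,60],1.505],[1,[345,207,60],1.505],[1,[345,207,60],1.505],[1,[345,207,60],1.505],[1,[345,207,60],1.505],[1,[345,207,60],1.505],[1,[345,207,60],1.505],[1,[345,207,60],1.505]]'
python3 - <<'E'
from h import *
f=optics.grab_frame("top"); g=optics.grab_frame("side"); 
t=f["color"][160:240,225:325,::-1]; s=g["color"][140:240,250:350,::-1]
cv2.imwrite("pics/a1.png",np.hstack([cv2.resize(t,(400,320),interpolation=2),cv2.resize(s,(320,320),interpolation=2)]))
print(status.get_state()["q"])
E
```

```text
t: 1.9
eef_pos: [0.4584, 0.3576, 0.1806]
ee_rot: [-3.142, 0.0, -1.777]
force: [0.1, 0.2, 0.4]
width: 0.0879
gripper_force: 0.0
[ 9.98396051e-01  2.52381541e-01 -2.83472062e-01 -1.70928599e-05
 -1.03487935e+00 -1.20519512e+00]
```

View pics/a1.png

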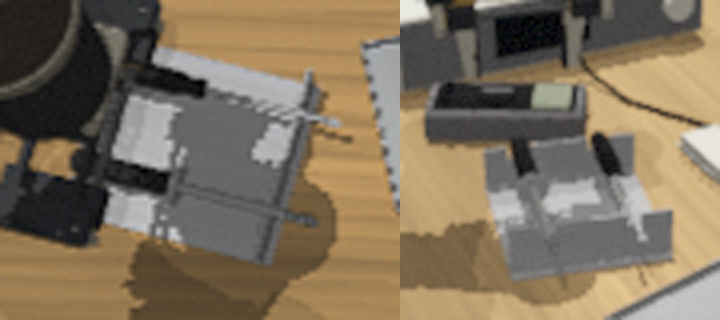

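The open fingers straddle the rod's handle line; the rod's collar shows at crop (172,180), in line with the hand. I'll go down and grip.

```bash
python3 -m jog '[[1,[0,0,50],0],[1,[0,0,90],0],[1,[0,0,115],0],[1,[0,0,128],0],[1,[0,0,135],0],[1,[0,0,135],0],[-1,[0,0,135],0],[-1,[0,0,135],0],[-1,[0,0,135],0],[-1,[0,0,135],0],[-1,[0,0,135],0],[-1,[0,0,135],0]]' 30
```

```text
t: 3.5
eef_pos: [0.4587, 0.3572, 0.0455]
ee_rot: [3.142, -0.0, -1.779]
force: [0.4, 0.8, 0.2]
width: 0.033
gripper_force: 0.0
```

```bash
python3 -m jog '[[-1,[0,0,0],0],[-1,[0,0,0],0],[-1,[0,0,0],0],[-1,[0,0,0],0],[-1,[0,0,0],0]]' 30
python3 -m jog '[[-1,[0,0,-10],0],[-1,[0,0,-30],0],[-1,[0,0,-80],0],[-1,[0,0,-130],0],[-1,[0,0,-180],0],[-1,[0,0,-200],0],[-1,[0,0,-200],0],[-1,[0,0,-200],0]]'
python3 - <<'E'
from h import *
f=optics.grab_frame("top"); g=optics.grab_frame("side"); 
t=f["color"][140:260,200:350,::-1]; s=g["color"][60:220,200:400,::-1]
cv2.imwrite("pics/a2.png",np.hstack([cv2.resize(t,(400,320),interpolation=2),cv2.resize(s,(400,320),interpolation=2)]))
E
```

```text
t: 4.12
eef_pos: [0.4587, 0.3572, 0.0455]
ee_rot: [3.142, -0.0, -1.779]
force: [0.3, 0.2, -1.0]
width: 0.0178
gripper_force: 30.0
t: 5.12
eef_pos: [0.4582, 0.3568, 0.2446]
ee_rot: [3.141, -0.001, -1.779]
force: [0.3, -0.1, -0.9]
width: 0.0176
gripper_force: 30.0
```

View pics/a2.png

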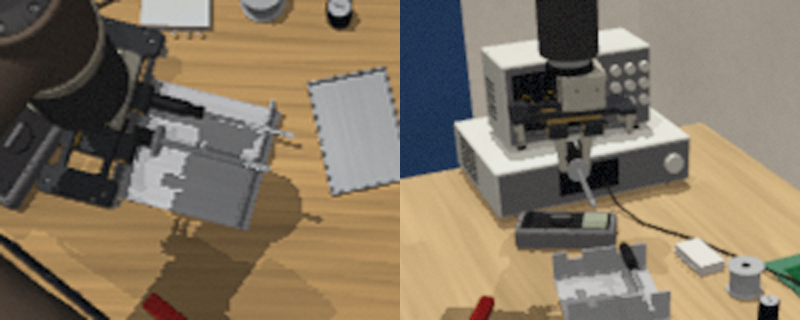

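Rod held: in the side view the collar is at (288.5,143.5) and the tip at (297,162.5). I'll compare those with predictions to get its tilt, and compute the pivot site.

```bash
cat >> h.py <<'E'
def rodpts(tilt,xg=.050):
    s=status.get_state();p=s["eef_pos"]+[0,0,.005];y=s["ee_rot"][2];c=np.cos(tilt)
    d=np.array([np.cos(y)*c,np.sin(y)*c,-np.sin(tilt)]); return {k:p+d*(xg+x) for k,x in(("rear",-.096),("collar",-.003),("tip",.125))}
E
python3 - <<'E'
from h import *
f=optics.grab_frame("top"); g=optics.grab_frame("side")
for a in(0,5,10,20,40):
    P=rodpts(np.radians(a)); print(a,[(k,np.round(px(g,P[k]),1),np.round(px(f,P[k]),1)) for k in("collar","tip")])
E
```

```text
0 [('collar', array([289.8, 144.2]), array([259.2, 192.5])), ('tip', array([297.6, 162.2]), array([301., 203.]))]
5 [('collar', array([289.8, 145.3]), array([259.3, 192.8])), ('tip', array([297.7, 166.8]), array([301.1, 204. ]))]
10 [('collar', array([289.8, 146.5]), array([259.4, 193.1])), ('tip', array([297.7, 171. ]), array([300.8, 204.9]))]
20 [('collar', array([289.8, 148.5]), array([259.1, 193.6])), ('tip', array([297.5, 178.5]), array([298.9, 206.3]))]
40 [('collar', array([289.5, 151.4]), array([257.3, 194. ])), ('tip', array([296.1, 188.7]), array([290.9, 207.4]))]
```

Level in the grip, pivot offset as planned. Next I carry it over the +x side of the cooler (edge at x=0.571), with the tip pointing to +x.

```bash
python3 -m jog '[[-1,[0,0,-20],0],[-1,[60,-28,-20],-0.175],[-1,[120,-55,-20],-0.35],[-1,[175,-80,-20],-0.525],[-1,[230,-105,-20],-0.7],[-1,[285,-130,-20],-0.875],[-1,[340,-157,-20],-1.05],[-1,[395,-183,-20],-1.225],[-1,[450,-208,-20],-1.4],[-1,[505,-233,-20],-1.575],[-1,[560,-258,-20],-1.7],[-1,[602,-278,-20],-1.75],[-1,[602,-278,-20],-1.75],[-1,[602,-278,-20],-1.75],[-1,[602,-278,-20],-1.75]]' 30
```

```text
t: 7.2
eef_pos: [0.6062, -0.2882, 0.2652]
ee_rot: [-3.141, 0.001, -0.028]
force: [0.5, 0.3, -0.9]
width: 0.0174
gripper_force: 30.0
```

Run:
```python
from h import *
f=optics.grab_frame("top"); g=optics.grab_frame("side"); print(status.get_state()["q"])
t=f["color"][80:240,380:580,::-1]; s=g["color"][140:340,330:530,::-1]
cv2.imwrite("pics/a3.png",np.hstack([cv2.resize(t,(400,320),interpolation=2),cv2.resize(s,(320,320),interpolation=2)]))
for a in(0,10,20,40):
    P=rodpts(np.radians(a)); print(a,[(k,np.round(px(g,P[k]),1),np.round(px(f,P[k]),1)) for k in("rear","collar","tip")])
```

```text
[-1.53480095e-01  3.39019962e-01  4.08432444e-02 -1.25352479e-04
 -1.27227304e+00  1.69695208e+00]
0 [('rear', array([441.5, 230.1]), array([463. , 162.3])), ('collar', array([475.8, 220.2]), array([462.5, 132.9])), ('tip', array([519.7, 207.5]), array([461.9,  94.3]))]
10 [('rear', array([442.3, 227. ]), array([464. , 161.2])), ('collar', array([474.9, 223.3]), array([461.6, 134.2])), ('tip', array([515.9, 218.6]), array([458.5,  99.8]))]
20 [('rear', array([443.6, 223.8]), array([464.9, 159.7])), ('collar', array([473.5, 226.4]), array([460.7, 135.9])), ('tip', array([510.5, 229.6]), array([455.4, 106.4]))]
40 [('rear', array([447.6, 217.6]), array([466.6, 155.5])), ('collar', array([469.5, 232.4]), array([459.1, 140.1])), ('tip', array([496.1, 250.2]), array([450.2, 121.9]))]
```

View pics/a3.png

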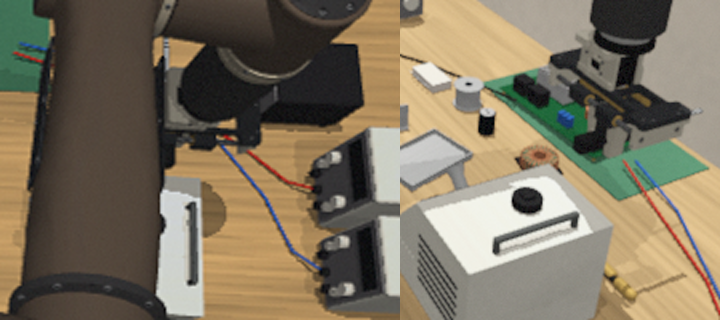

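```bash
python3 -m jog '[[-1,[-4,0,25],0],[-1,[-4,0,50],0],[-1,[-4,0,60],0],[-1,[-4,0,64],0],[-1,[-4,0,68],0],[-1,[-4,0,71],0],[-1,[-4,0,74],0],[-1,[-4,0,76],0]]' 15
python3 -m jog '[[-1,[0,0,2],0],[-1,[0,0,4],0],[-1,[0,0,6],0],[-1,[0,0,8],0],[-1,[0,0,10],0],[-1,[0,0,12],0],[-1,[0,0,14],0],[-1,[0,0,14],0]]' 15
python3 - <<'E'
from h import *
f=optics.grab_frame("top"); g=optics.grab_frame("side")
s=g["color"][180:340,380:580,::-1]
cv2.imwrite("pics/a4.png",cv2.resize(s,(750,600),interpolation=2))
for a in(20,30,40,50):
    P=rodpts(np.radians(a)); print(a,[(k,np.round(px(g,P[k]),1)) for k in("rear","collar","tip")])
E
```

```text
t: 8.3
eef_pos: [0.6035, -0.2894, 0.1904]
ee_rot: [3.141, -0.003, -0.028]
force: [3.3, -0.6, 3.4]
width: 0.0177
gripper_force: 15.0
t: 9.3
eef_pos: [0.6018, -0.2889, 0.175]
ee_rot: [-3.141, 0.001, -0.029]
force: [0.9, 0.0, 1.7]
width: 0.0178
gripper_force: 15.0
20 [('rear', array([436.4, 257.8])), ('collar', array([465.4, 258.8])), ('tip', array([501.5, 260. ]))]
30 [('rear', array([438.1, 254.8])), ('collar', array([463.7, 261.6])), ('tip', array([495.2, 269.9]))]
40 [('rear', array([440.2, 252. ])), ('collar', array([461.6, 264.3])), ('tip', array([487.7, 279.4]))]
50 [('rear', array([442.7, 249.4])), ('collar', array([459.3, 266.9])), ('tip', array([479.3, 288.1]))]
```

View pics/a4.png

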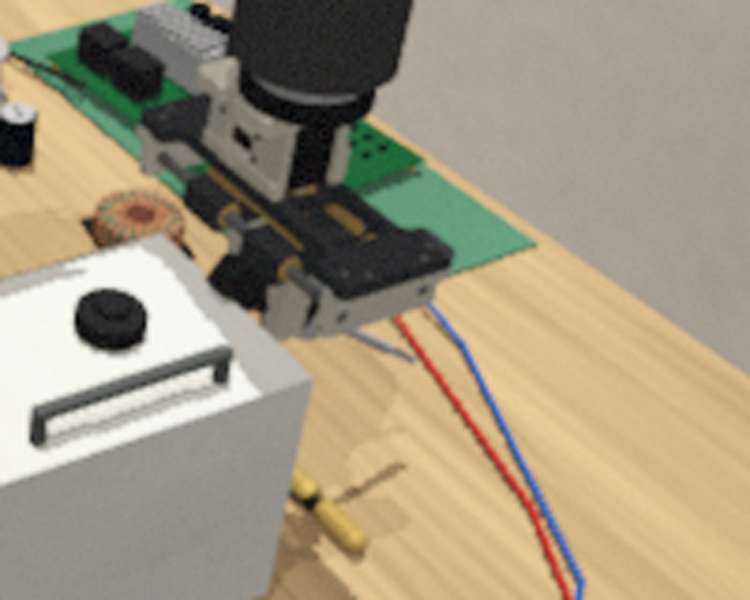

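Side view: tip at (490,275.5), which reads a tilt of about 36°. I'll press 2.5 mm more, then lift clear high and look again.

```bash
python3 -m jog '[[-1,[0,0,1.5],0],[-1,[0,0,2.5],0],[-1,[0,0,2.5],0],[-1,[0,0,-5],0],[-1,[0,0,-40],0],[-1,[0,0,-90],0],[-1,[0,0,-140],0],[-1,[0,0,-175],0],[-1,[0,0,-175],0],[-1,[0,0,-175],0]]' 25
python3 - <<'E'
from h import *
s=status.get_state(); p=s["eef_pos"]+[0,0,.005]; y=s["ee_rot"][2]; print(p,y)
X=np.array([np.cos(y),np.sin(y),0]);Y=np.array([np.sin(y),-np.cos(y),0])
D=np.array([.470,.0227,.2836])-p; print(1e3*D@X,1e3*D@Y,-1e3*D[2],"turn",y+1.593)
E
```

```text
t: 10.65
eef_pos: [0.6017, -0.2886, 0.3492]
ee_rot: [-3.14, 0.002, -0.029]
force: [0.6, -0.0, -1.6]
width: 0.0178
gripper_force: 25.0
[ 0.60174383 -0.28856766  0.35424447] -0.02897177475058421
-140.70526190165194 -307.32071912789814 70.64446562800319 turn 1.5640282252494158
```

```bash
python3 -m jog '[[-1,[-10,-30,0],0.1],[-1,[-20,-65,0],0.25],[-1,[-35,-95,0],0.4],[-1,[-50,-125,0],0.57],[-1,[-65,-155,0],0.74],[-1,[-80,-185,0],0.91],[-1,[-95,-215,0],1.08],[-1,[-110,-245,0],1.25],[-1,[-125,-275,0],1.4],[-1,[-141,-300,0],1.5],[-1,[-141,-320,0],1.564],[-1,[-141,-320,0],1.564],[-1,[-141,-320,0],1.564]]' 25
python3 - <<'E'
from h import *
f=optics.grab_frame("top"); g=optics.grab_frame("side")
t=f["color"][120:270,310:460,::-1]; s=g["color"][100:300,280:440,::-1]
cv2.imwrite("pics/a5.png",np.hstack([cv2.resize(t,(420,420),interpolation=2),cv2.resize(s,(336,420),interpolation=2)]))
for a in(30,35,40,45):
    P=rodpts(np.radians(a)); print(a,[(k,np.round(px(g,P[k]),1),np.round(px(f,P[k]),1)) for k in("collar","tip")])
print(rodpts(np.radians(40)),status.get_state()["ee_rot"])
E
```

```text
t: 12.28
eef_pos: [0.4703, 0.0346, 0.3496]
ee_rot: [3.14, -0.001, -1.592]
force: [-0.5, -1.3, -0.2]
width: 0.0179
gripper_force: 25.0
30 [('collar', array([344. , 160.5]), array([370.1, 182.6])), ('tip', array([364.3, 203.6]), array([405.6, 190.8]))]
35 [('collar', array([343.5, 161.4]), array([369.1, 182.9])), ('tip', array([362.3, 206.5]), array([401.9, 191.7]))]
40 [('collar', array([343.1, 162.1]), array([368.1, 183.2])), ('tip', array([360.3, 208.8]), array([398. , 192.5]))]
45 [('collar', array([342.5, 162.8]), array([367. , 183.4])), ('tip', array([358.1, 210.6]), array([393.8, 193.2]))]
{'rear': array([0.4712943 , 0.06950933, 0.38457973]), 'collar': array([ 0.46972765, -0.00171557,  0.32480049]), 'tip': array([ 0.4675714 , -0.09974555,  0.24252367])} [ 3.14052040e+00 -5.25854150e-04 -1.59278861e+00]
```

View pics/a5.png

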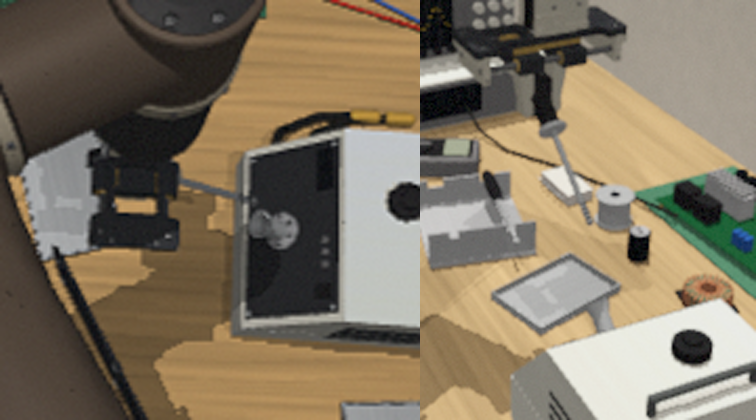

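Rod sits tilted, tip at top (398.5,191) and side (361,205.5), aimed at the neck. I'll triangulate its axis numerically, against the initial background.

```bash
cat >> h.py <<'E'
def shaft(name,f,tilt,w=5,verbose=0):
    """fit image line to shaft pixels (difference to start picture) near the predicted axis; gives (collar-side point, tip point)"""
    bg=cv2.imread(f"pics/{name}0.png")[:,:,::-1]
    d=cv2.absdiff(f["color"],np.ascontiguousarray(bg)).max(2)
    P=rodpts(tilt); a,b=px(f,P["collar"]),px(f,P["tip"]); e=(b-a)/np.linalg.norm(b-a); n=np.array([-e[1],e[0]])
    v,u=np.nonzero(d>22); q=np.c_[u,v]-a; s=q@e; t=q@n; L=np.linalg.norm(b-a)
    k=(abs(t)<w)&(s>.15*L)&(s<1.25*L); s,t,u,v=s[k],t[k],u[k],v[k]
    prof=[int(((s>=i)&(s<i+1)).sum()) for i in range(int(1.25*L)+1)]
    k=(s<.9*L); c=np.polyfit(s[k],t[k],1); 
    return a,e,n,L,c,prof
E
python3 - <<'E'
from h import *
f=optics.grab_frame("top"); g=optics.grab_frame("side")
print(two(f,(398.5,191.2),g,(360.8,205.5)))
print(two(f,(398.5,191.2),g,(360.8,205.5))[0]-rodpts(np.radians(36))["tip"])
for nm,F in(("top",f),("side",g)):
    a,e,n,L,c,prof=shaft(nm,F,np.radians(36)); print(nm,a,e,L,"line t=c0*s+c1",c,prof)
E
```

```text
(array([ 0.46906243, -0.09951291,  0.25167469]), np.float64(0.0006350192988378204))
[ 0.00160021  0.00771648 -0.0007251 ]
top [368.91591635 182.91587249] [0.96344643 0.26790106] 33.435475657423304 line t=c0*s+c1 [-0.06672929  2.43014683] [0, 0, 0, 0, 0, 5, 6, 5, 6, 6, 7, 5, 6, 7, 6, 6, 8, 7, 6, 3, 5, 5, 4, 4, 2, 1, 0, 0, 1, 4, 2, 1, 2, 2, 1, 0, 0, 0, 1, 0, 0, 0]
side [343.48676252 161.45115126] [0.37645188 0.92643617] 49.06557240119744 line t=c0*s+c1 [5.24621469e-04 6.93499219e-01] [0, 0, 0, 0, 0, 0, 0, 3, 3, 3, 3, 3, 4, 3, 3, 3, 3, 3, 3, 3, 4, 3, 4, 3, 3, 5, 3, 3, 3, 3, 4, 3, 3, 0, 0, 0, 0, 3, 4, 3, 3, 4, 3, 4, 3, 3, 4, 4, 1, 0, 0, 0, 0, 0, 0, 0, 0, 0, 0, 0, 0, 0]
```

Tip measured at about (0.469,-0.1015,0.2505), tilt about 37°, with the rod slid back about 4 mm in the grip. I'll go to 30 mm before the mouth on its axis and recheck.

```bash
python3 -m jog '[[-1,[3,1,25],0],[-1,[6,2,55],0],[-1,[6,2,70],0],[-1,[6,2,76],0],[-1,[6,2,76],0],[-1,[6,2,76],0]]' 25
python3 - <<'E'
from h import *
f=optics.grab_frame("top"); g=optics.grab_frame("side")
T=np.radians(37.4)
for nm,F in(("top",f),("side",g)):
    P=rodpts(T,.046); print(nm,"pred collar,tip",px(F,P["collar"]),px(F,P["tip"]),"mouth",px(F,(.4668,-.1305,.155)))
    a,e,n,L,c,prof=shaft(nm,F,T,w=4); print(a,e,L,c,prof)
t=f["color"][165:225,350:430,::-1]; s=g["color"][185:260,320:390,::-1]
cv2.imwrite("pics/a6.png",np.hstack([cv2.resize(t,(440,330),interpolation=2),cv2.resize(s,(350,375),interpolation=2)[:330]]))
E
```

```text
t: 13.22
eef_pos: [0.4691, 0.0291, 0.2755]
ee_rot: [-3.14, 0.0, -1.593]
force: [0.5, -0.2, -1.7]
width: 0.018
gripper_force: 25.0
top pred collar,tip [366.51162762 190.07422843] [396.19808226 198.18714898] mouth [402.40766515 199.74978169]
[367.49902532 190.34407133] [0.96462664 0.26361987] 30.651412766323663 [-0.03568759  0.16338462] [0, 0, 0, 0, 4, 8, 8, 8, 8, 7, 8, 9, 8, 7, 5, 5, 3, 2, 3, 3, 4, 3, 3, 3, 3, 2, 2, 0, 2, 2, 3, 4, 5, 7, 5, 4, 2, 3, 0]
side pred collar,tip [342.479928   187.09951887] [359.92294962 232.41913339] mouth [364.58996804 244.37460553]
[343.00725754 188.46960096] [0.35920153 0.93326002] 48.66448106709154 [-0.00042511  0.18552821] [0, 0, 0, 0, 0, 0, 0, 3, 3, 4, 3, 3, 3, 3, 4, 2, 3, 4, 3, 3, 3, 3, 4, 3, 3, 3, 4, 5, 3, 3, 4, 3, 4, 4, 4, 5, 4, 2, 2, 0, 1, 3, 3, 4, 4, 4, 5, 3, 0, 0, 0, 0, 0, 0, 0, 0, 0, 0, 0, 0, 0]
```

Run:
```python
from h import *
f=optics.grab_frame("top")
bg=cv2.imread("pics/top0.png")[:,:,::-1]
d=cv2.absdiff(f["color"],np.ascontiguousarray(bg)).max(2)
for u in range(376,410,1):
    c=d[188:206,u].astype(int); print(u,c.tolist(), f["color"][188:206,u].mean(1).astype(int).tolist() if u%3==0 else "")
```

```text
376 [50, 48, 51, 74, 79, 87, 65, 69, 64, 46, 48, 50, 49, 51, 46, 48, 48, 44] 
377 [50, 46, 53, 69, 79, 84, 69, 66, 64, 44, 48, 48, 52, 49, 47, 49, 48, 47] 
378 [52, 48, 49, 54, 76, 80, 77, 69, 68, 58, 48, 51, 51, 50, 46, 46, 46, 48] [80, 85, 90, 91, 90, 85, 75, 69, 69, 78, 89, 88, 91, 89, 88, 88, 92, 85]
379 [52, 48, 48, 52, 77, 80, 81, 54, 68, 67, 51, 54, 49, 49, 47, 47, 50, 46] 
380 [51, 48, 48, 50, 67, 78, 80, 56, 60, 15, 6, 1, 2, 51, 47, 47, 48, 46] 
381 [50, 50, 48, 52, 63, 80, 80, 64, 14, 1, 10, 23, 14, 54, 49, 49, 48, 49] [80, 84, 90, 89, 84, 91, 82, 78, 110, 124, 132, 141, 139, 85, 86, 88, 90, 84]
382 [51, 49, 49, 53, 53, 72, 80, 62, 3, 4, 2, 20, 15, 54, 48, 46, 48, 48] 
383 [8, 54, 53, 53, 54, 75, 77, 61, 14, 4, 12, 19, 13, 53, 47, 47, 49, 46] 
384 [17, 0, 1, 1, 2, 28, 77, 64, 7, 12, 19, 19, 13, 52, 49, 48, 51, 48] [130, 120, 126, 129, 125, 108, 88, 90, 128, 132, 139, 140, 138, 86, 86, 87, 89, 86]
385 [15, 19, 19, 21, 18, 22, 80, 72, 30, 22, 18, 19, 9, 53, 48, 48, 48, 47] 
386 [16, 14, 18, 17, 19, 2, 68, 75, 47, 23, 18, 17, 16, 11, 52, 49, 49, 47] 
387 [17, 18, 17, 18, 20, 1
[... 1530 characters left out ...]
, 38, 4] [38, 35, 37, 36, 37, 36, 45, 88, 116, 109, 119, 114, 92, 90, 84, 74, 80, 20]
403 [2, 4, 6, 9, 7, 9, 2, 11, 8, 10, 13, 12, 8, 30, 22, 16, 25, 4] 
404 [6, 5, 3, 3, 3, 3, 2, 7, 12, 8, 8, 11, 9, 1, 13, 20, 5, 5] 
405 [2, 4, 8, 2, 1, 1, 6, 9, 12, 13, 10, 10, 12, 14, 7, 4, 6, 3] [35, 37, 37, 34, 35, 35, 35, 59, 107, 126, 96, 90, 107, 132, 102, 74, 58, 39]
406 [1, 2, 5, 1, 2, 8, 5, 7, 10, 10, 10, 10, 9, 10, 12, 7, 8, 6] 
407 [6, 1, 5, 4, 3, 1, 6, 5, 6, 11, 10, 9, 9, 13, 10, 11, 7, 8] 
408 [4, 3, 7, 8, 2, 5, 4, 7, 8, 10, 11, 12, 11, 11, 11, 11, 9, 9] [35, 35, 41, 38, 35, 37, 37, 37, 62, 101, 111, 113, 115, 115, 107, 97, 79, 83]
409 [2, 5, 7, 4, 4, 3, 7, 5, 7, 8, 9, 10, 11, 12, 12, 13, 5, 8]
```

Along the visible blade in the top view the rod runs about 0.5 px (1.5 mm) toward +x of the mouth line; the side view agrees within 0.5 mm. I'll correct that and slide in slowly along the neck axis.

```bash
python3 -m jog '[[-1,[4,1.5,3],0],[-1,[8,1.5,6.5],0],[-1,[11.5,1.5,9.5],0],[-1,[15,1.5,13],0],[-1,[19,1.5,16],0],[-1,[23,1.5,19],0],[-1,[27,1.5,22.5],0],[-1,[31,1.5,26],0],[-1,[31,1.5,26],0]]' 15
python3 - <<'E'
from station import status; s=status.get_state(); print(s["force"],s["moment"])
E
```

```text
t: 14.5
eef_pos: [0.4665, -0.0022, 0.2484]
ee_rot: [-3.141, 0.0, -1.593]
force: [1.5, 0.6, -2.7]
width: 0.0179
gripper_force: 15.0
[ 1.506552    0.60049528 -2.69978772] [ 0.49215891 -0.73428037  0.1917504 ]
```

```bash
python3 -m jog '[[-1,[4,0,3],0],[-1,[8,0,6.5],0],[-1,[11.5,0,9.5],0],[-1,[15,0,13],0],[-1,[19,0,16],0],[-1,[19,0,16],0]]' 15
python3 - <<'E'
from h import *
s=status.get_state(); print(s["force"],s["moment"])
g=optics.grab_frame("side")
for T,xg in((37.4,.048),(40,.048)):
    T=np.radians(T); P=rodpts(T,xg); a,e,n,L,c,prof=shaft("side",g,T,w=4); print(e,L,c,prof)
E
```

```text
t: 15.25
eef_pos: [0.4657, -0.0215, 0.2322]
ee_rot: [3.141, -0.0, -1.593]
force: [1.9, -0.7, -2.2]
width: 0.018
gripper_force: 15.0
[ 1.91970358 -0.72078831 -2.15482953] [ 0.14610689 -0.72650171  0.1869384 ]
[0.3580294  0.93371031] 50.33208953813922 [-0.0147117   1.04278615] [0, 0, 0, 0, 0, 0, 0, 1, 2, 2, 1, 2, 2, 2, 3, 2, 3, 4, 4, 3, 3, 5, 3, 4, 3, 3, 4, 4, 3, 5, 3, 2, 2, 1, 0, 0, 0, 0, 0, 0, 0, 0, 1, 0, 1, 1, 2, 1, 0, 0, 0, 0, 0, 0, 0, 0, 0, 0, 0, 0, 0, 0, 0]
[0.33978887 0.94050174] 50.496759869628356 [-0.03124172  0.61967442] [0, 0, 0, 0, 0, 0, 0, 1, 1, 2, 1, 2, 3, 2, 2, 2, 3, 5, 4, 3, 3, 4, 3, 4, 4, 3, 4, 3, 4, 4, 4, 2, 2, 0, 0, 0, 0, 0, 0, 0, 0, 0, 1, 0, 1, 0, 2, 1, 0, 0, 0, 0, 0, 0, 0, 0, 0, 0, 0, 0, 0, 0, 0, 0]
```

Inserted about 38 mm with small forces; the grasp-to-mouth line is at 37°, agreeing with the rod. On toward seating.

```bash
python3 -m jog '[[-1,[5,-1,3.5],0],[-1,[10,-1,7],0],[-1,[15,-1,11],0],[-1,[20,-1,14.5],0],[-1,[25,-1,18],0],[-1,[30,-1,21.5],0],[-1,[35,-1,25],0],[-1,[40,-1,29],0],[-1,[45,-1,32.5],0],[-1,[50,-1,36],0],[-1,[50,-1,36],0]]' 15
python3 - <<'E'
from station import status; s=status.get_state(); print(s["force"],s["moment"])
E
```

```text
t: 16.68
eef_pos: [0.4657, -0.0715, 0.1962]
ee_rot: [3.141, -0.0, -1.593]
force: [1.6, -0.8, -2.4]
width: 0.0179
gripper_force: 15.0
[ 1.56311268 -0.77796583 -2.39774151] [ 0.2925053  -0.64979763  0.16758897]
```

```bash
python3 -m jog '[[-1,[4,0,3],0],[-1,[8,0,6],0],[-1,[12,0,9],0],[-1,[16,0,12],0],[-1,[17.5,0,13],0],[-1,[17.5,0,13],0]]' 15; python3 -m jog '[[-1,[1,0,1],0],[-1,[2,0,1.5],0],[-1,[3,0,2.5],0],[-1,[3,0,2.5],0]]' 15; python3 -m jog '[[-1,[1,0,1],0],[-1,[2,0,1.5],0],[-1,[3,0,2.5],0],[-1,[3,0,2.5],0]]' 15
```

```text
t: 17.42
eef_pos: [0.4655, -0.0888, 0.1834]
ee_rot: [3.141, -0.0, -1.593]
force: [3.6, -0.3, -4.6]
width: 0.0183
gripper_force: 15.0
t: 17.92
eef_pos: [0.4655, -0.0915, 0.1811]
ee_rot: [-3.141, 0.0, -1.593]
force: [2.0, 2.8, -0.2]
width: 0.0177
gripper_force: 15.0
t: 18.42
eef_pos: [0.4658, -0.0934, 0.18]
ee_rot: [-3.14, 0.002, -1.593]
force: [-4.5, 12.4, 13.0]
width: 0.0177
gripper_force: 15.0
```

Stopped: about 18 N straight along the axis, with the grasp 48 mm from the mouth, exactly where the collar should seat. Now I draw it right out along the axis.

```bash
python3 -m jog '[[-1,[-3,0,-2.5],0],[-1,[-9,0,-7.5],0],[-1,[-17,0,-14],0],[-1,[-25,0,-20.5],0],[-1,[-33,0,-27],0],[-1,[-41,0,-34],0],[-1,[-49,0,-40.5],0],[-1,[-57,0,-47],0],[-1,[-65,0,-53.5],0],[-1,[-73,0,-60],0],[-1,[-81,0,-66.5],0],[-1,[-89,0,-73],0],[-1,[-97,0,-80],0],[-1,[-107,0,-88],0],[-1,[-117,0,-97],0],[-1,[-130,0,-107],0],[-1,[-145,0,-121],0],[-1,[-150,0,-150],0],[-1,[-150,0,-180],0],[-1,[-150,0,-180],0]]' 20
python3 - <<'E'
from h import *
s=status.get_state(); print(s["force"])
g=optics.grab_frame("side")
for T in(36,39,42):
    T=np.radians(T); a,e,n,L,c,prof=shaft("side",g,T,w=4); print(e,L,c,prof)
E
```

```text
t: 20.92
eef_pos: [0.4697, 0.0565, 0.3616]
ee_rot: [-3.137, 0.002, -1.592]
force: [-0.6, 0.4, -1.5]
width: 0.0182
gripper_force: 20.0
[-0.5526469   0.44457989 -1.54773566]
[0.37589263 0.92666322] 48.25139216191393 [0.03439485 0.64542602] [0, 0, 0, 0, 0, 0, 0, 2, 3, 3, 3, 3, 4, 3, 3, 3, 3, 5, 3, 3, 3, 3, 4, 3, 3, 4, 3, 3, 3, 4, 4, 3, 3, 3, 3, 5, 3, 4, 4, 3, 2, 2, 0, 3, 1, 3, 3, 1, 0, 0, 0, 0, 0, 0, 0, 0, 0, 0, 0, 0, 0]
[0.35271403 0.93573116] 48.81703068381304 [0.00928842 0.23292122] [0, 0, 0, 0, 0, 0, 0, 2, 3, 3, 4, 2, 4, 3, 3, 3, 3, 5, 3, 3, 3, 3, 3, 5, 3, 3, 3, 3, 4, 3, 4, 3, 3, 3, 3, 4, 4, 4, 4, 3, 1, 2, 1, 2, 2, 3, 3, 0, 0, 0, 0, 0, 0, 0, 0, 0, 0, 0, 0, 0, 0, 0]
[0.33022891 0.94390088] 49.2594684813485 [-0.01630985 -0.1333188 ] [0, 0, 0, 0, 0, 0, 0, 2, 3, 3, 3, 4, 3, 3, 3, 3, 3, 4, 4, 3, 3, 3, 3, 4, 4, 3, 3, 3, 4, 3, 4, 3, 3, 3, 3, 4, 3, 5, 4, 3, 1, 1, 2, 1, 3, 3, 2, 0, 0, 0, 0, 0, 0, 0, 0, 0, 0, 0, 0, 0, 0, 0]
```

Fully out (tilt now 40°, tip clear). Now I level it by laying the shaft on the cooler's top beside the cap, at x≈0.405, with the tip toward -y.

```bash
python3 -m jog '[[-1,[30,10,0],0],[-1,[75,22,0],0],[-1,[120,35,0],0],[-1,[165,48,0],0],[-1,[200,58,0],0],[-1,[208,60,0],0],[-1,[208,60,25],0],[-1,[208,60,45],0],[-1,[208,60,55],0],[-1,[208,60,60],0]]' 15
python3 -m jog '[[-1,[0,0,6],0],[-1,[0,0,12],0],[-1,[0,0,18],0],[-1,[0,0,24],0],[-1,[0,0,30],0],[-1,[0,0,36],0],[-1,[0,0,36],0]]' 12
```

```text
t: 22.22
eef_pos: [0.4041, -0.1509, 0.2981]
ee_rot: [3.141, -0.0, -1.592]
force: [0.4, 0.7, 0.2]
width: 0.0178
gripper_force: 15.0
t: 23.1
eef_pos: [0.4037, -0.1513, 0.2619]
ee_rot: [3.14, -0.0, -1.593]
force: [-0.4, 0.1, -0.7]
width: 0.018
gripper_force: 12.0
```

```bash
python3 -m jog '[[-1,[0,0,6],0],[-1,[0,0,12],0],[-1,[0,0,18],0],[-1,[0,0,24],0],[-1,[0,0,30],0],[-1,[0,0,36],0],[-1,[0,0,42],0],[-1,[0,0,48],0],[-1,[0,0,53],0],[-1,[0,0,58],0],[-1,[0,0,62],0],[-1,[0,0,62],0]]' 12
python3 - <<'E'
from h import *
s=status.get_state(); print(s["force"])
g=optics.grab_frame("side")
for T in(0,5,10):
    T=np.radians(T); a,e,n,L,c,prof=shaft("side",g,T,w=5); print(a,e,L,c,prof)
E
```

```text
t: 24.6
eef_pos: [0.4039, -0.1512, 0.2003]
ee_rot: [3.141, -0.0, -1.593]
force: [0.4, 0.2, -1.1]
width: 0.018
gripper_force: 12.0
[ 0.42426674  0.1839233  -1.11247291]
[356.38402378 250.55300502] [0.6393069  0.76895168] 46.385410849316614 [ 0.04766104 -0.54845662] [0, 0, 0, 0, 0, 0, 0, 4, 7, 4, 6, 6, 10, 11, 10, 10, 10, 9, 11, 9, 11, 10, 9, 11, 9, 11, 10, 8, 11, 10, 11, 9, 7, 7, 7, 5, 2, 3, 4, 3, 4, 2, 4, 2, 2, 3, 2, 4, 1, 0, 0, 0, 0, 0, 0, 0, 0, 0]
[356.27452065 251.93320025] [0.59114348 0.80656642] 49.124886945571845 [0.00754255 0.08940332] [0, 0, 0, 0, 0, 0, 0, 4, 6, 7, 9, 10, 10, 10, 10, 10, 10, 10, 10, 10, 10, 10, 10, 10, 10, 10, 10, 10, 10, 10, 10, 10, 10, 9, 8, 6, 5, 4, 5, 4, 5, 4, 4, 4, 3, 4, 4, 3, 0, 0, 0, 0, 0, 0, 0, 0, 0, 0, 0, 0, 0, 0]
[356.09210543 253.20662991] [0.54700292 0.8371307 ] 51.52161334660024 [-0.06446841  1.23446418] [0, 0, 0, 0, 0, 0, 0, 2, 9, 8, 11, 10, 10, 10, 9, 11, 11, 8, 11, 10, 10, 11, 8, 11, 9, 11, 10, 9, 11, 9, 10, 11, 9, 11, 8, 5, 4, 4, 5, 5, 4, 4, 4, 3, 4, 4, 3, 0, 0, 0, 0, 0, 0, 0, 0, 0, 0, 0, 0, 0, 0, 0, 0, 0, 0]
```

```bash
python3 -m jog '[[-1,[0,0,4],0],[-1,[0,0,8],0],[-1,[0,0,10.5],0],[-1,[0,0,10.5],0],[-1,[0,0,10.5],0]]' 12
python3 -m jog '[[-1,[0,0,0],0],[-1,[0,0,0],0],[-1,[0,0,-10],0],[-1,[0,0,-35],0],[-1,[0,0,-70],0],[-1,[-30,-9,-75],0],[-1,[-70,-20,-75],0],[-1,[-115,-33,-75],0],[-1,[-160,-46,-75],0],[-1,[-205,-59,-75],0],[-1,[-250,-72,-75],0],[-1,[-295,-85,-75],0],[-1,[-340,-98,-75],0],[-1,[-380,-109,-75],0],[-1,[-405,-116,-75],0],[-1,[-410,-117.5,-75],0],[-1,[-410,-117.5,-75],0],[-1,[-410,-117.5,-75],0]]' 30
python3 - <<'E'
from h import *
f=optics.grab_frame("top"); g=optics.grab_frame("side"); print(status.get_state()["q"])
for T in(-4,0,4):
    T=np.radians(T); P=rodpts(T,.048); a,e,n,L,c,prof=shaft("side",g,T,w=5); print(a,e,L,c,prof); 
P=rodpts(0,.048); print(P,[px(F,P[k]) for F in(f,g) for k in("collar","tip")])
t=f["color"][130:250,260:380,::-1]; s=g["color"][120:270,270:420,::-1]
cv2.imwrite("pics/end.png",np.hstack([cv2.resize(t,(400,400),interpolation=2),cv2.resize(s,(400,400),interpolation=2)]))
E
```

```text
t: 25.28
eef_pos: [0.404, -0.1512, 0.19]
ee_rot: [3.141, -0.0, -1.593]
force: [-0.0, 0.3, -0.8]
width: 0.0178
gripper_force: 12.0
t: 27.52
eef_pos: [0.5304, 0.2552, 0.2654]
ee_rot: [-3.141, 0.0, -1.594]
force: [-0.4, 0.2, -1.3]
width: 0.0178
gripper_force: 30.0
[ 7.80396948e-01  2.02117507e-01 -1.47094042e-01  3.86450931e-05
 -1.22107845e+00 -8.03202766e-01]
[327.36084559 144.70384024] [0.79738992 0.60346443] 24.474428598280088 [0.15534257 0.58411935] [0, 0, 0, 4, 5, 2, 4, 2, 3, 3, 3, 3, 2, 4, 2, 3, 3, 4, 3, 2, 4, 2, 3, 2, 2, 3, 1, 0, 0, 0, 0]
[327.370402   145.71873399] [0.73829906 0.6744735 ] 26.342850618065054 [0.05983968 0.04770706] [0, 0, 0, 0, 5, 2, 3, 3, 2, 4, 2, 4, 2, 2, 4, 2, 5, 2, 3, 4, 2, 5, 3, 4, 2, 2, 2, 0, 0, 0, 0, 0, 0]
[327.3477958  146.70166331] [0.68273055 0.73067024] 28.23309496657547 [-0.02153353 -0.69750811] [0, 0, 0, 0, 2, 2, 3, 3, 2, 4, 2, 4, 2, 2, 4, 2, 5, 2, 3, 4, 3, 5, 2, 3, 3, 2, 0, 0, 0, 0, 0, 0, 0, 0, 0, 0]
{'rear': array([0.53156619, 0.30326181, 0.27049565]), 'collar': array([0.52944667, 0.21028597, 0.27049565]), 'tip': array([0.52652948, 0.08231922, 0.27049565])} [array([294.3013085 , 165.57563695]), array([337.70594044, 168.27273019]), array([327.08964427, 145.46224762]), array([346.49117872, 163.18652968])]
```

View pics/end.png

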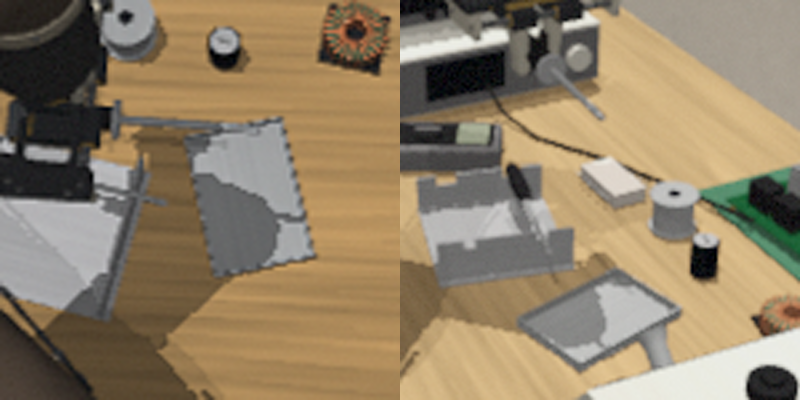

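The rod is level: the tip in the side view at (345.7,163.1) against (346.5,163.2) predicted for level. It is over the tray's centre at a height of 0.27 m, and the screwdriver and the rest are untouched. I'll hand it in.

```bash
python3 -m jog '[[-1,[0,0,0],0],[-1,[0,0,0],0],[-1,[0,0,0],0],[-1,[0,0,0],0]]' 30; python3 -c "
from station import order; print(order.job_done())"
```

```text
t: 28.12
eef_pos: [0.5306, 0.2561, 0.265]
ee_rot: [3.142, 0.0, -1.593]
force: [0.1, 0.9, -1.4]
width: 0.0175
gripper_force: 30.0
the job is handed in; nothing more can be done
None
```

The job is handed in at 28.1 s: the rod went down the neck until its collar stopped (about 18 N along the axis), came right out, and is now held still over the drip tray, 0.27 m up and level to within about 3°. The notched face should be up, since it was only ever tilted and levelled back, but I did not check it in a picture.

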